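# Roll a bar into the drilling vee and clamp it

## Task

Roll the aluminium bar across the roll-on table into the vee of the drilling fixture without lifting it, let it settle there and slide it up against the end stop. Once it lies seated and home on the stop by itself, swing the clamp's red handle over until the toggle clamp is locked shut on the bar. Leave the other things on the bench where they are.

Things in the scene. Friction and masses are not known exactly. Their poses are not given: they have to be found in the camera images.
- fixture: Cross-drilling fixture, fixed to the bench. Origin on the bench top under the middle of the vee block; x runs along the vee towards the end stop, y across it from the roll-on table (-y side) to the toggle clamp (+y side), z up. Other entries give places in this frame in mm as F(x, y, z). Base plate 12 thick, x -95..120, y -90..135.
- vee_mouth (a point): Middle of the vee's mouth, F(0, 0, 57). Dark iron vee block: x -50..50, y -35..35, top at z 57. Its 90 degree vee runs along x with bright flanks, 44 wide at the mouth (y -22..22), 22 deep; a bar over it drops in and centres itself, its axis then at z 63.3.
- table_middle (a point): Middle of the roll-on table, F(-12, -100, 57): flat steel plate level with the top of the vee block (z 57), x -95..70, y -165..-35; the bar rolls from it straight over the block's 13 wide shoulder into the vee. Lip along its outer edge, y -169..-165, up to z 65.
- bar: Round aluminium bar, 40 diameter, 160 long, 0.43 to 0.65 kg, blue at one end. Origin at its middle on its axis; x runs along the axis, blue end at -x, away from the stop; y and z turn as it rolls. Starts on the roll-on table (axis at F z 77), up to 0.15 rad askew, 22 to 40 short of home along x. Slid along the oiled vee it needs about 2 to 5 N.
- home (a point): Where the bar's middle belongs: F(10, 0, 63.3), on the axis of a bar that sits in the vee with its end on the stop (its blue end is then at x -70, 20 beyond the block). Axes as the fixture's.
- stop_face (a point): Middle of the end stop: face of a screw, 18 diameter, F(90, 0, 63.3), on a grey bracket (x 105..115, y -25..25, up to z 87). The bar's plain end must touch it.
- clamp_handle (a joint): Angle of the toggle clamp's red handle, rad. 0 = open: handle 69 degrees above level, leaning away from the vee. Grows to 1.20 = shut: handle level, pointing to F +y; its angle above level is 1.20 minus this value. Dead centre at 1.15, then it locks at its limit, 1.20. It stays where it is left; 3 N at the grip moves it, up to 8 N near the end.
- clamp_pivot (a point): Handle's pivot, F(0, 112, 119); the hinge line runs along F x. The clamp stands on a grey riser, x -25..25, y 55..130; its fixed parts reach z 127.
- handle_grip (a point): Point on the centre line of the red grip, 95 from the pivot, moving with the handle. The grip is 24 wide (along F x), 16 thick, and runs from 46 to 124 from the pivot. Free space all round it.
- clamp_arm: Steel arm of the toggle clamp, linked to the handle. Origin at its own pivot, F(0, 75, 110). Handle open: arm upright, top at about z 190, its rubber foot (18 diameter) pointing towards the vee to about y 37. Handle shut: arm level over the vee, foot pressing on the bar at x 0, y 0.
- oil_can: Bystander: red and yellow oil can, 64 mm diameter, 170 mm high. Origin under its middle.
- mug: Bystander: blue mug, 82 mm diameter, 92 mm high. Origin under its middle.
- paste_tin: Bystander: grey jar of paste, 80 mm diameter, 75 mm high. Origin under its middle.
- hammer: Bystander: hammer, 280 mm long, lying flat. Its x runs from handle to head.
- brush: Bystander: bench brush, 190 mm long, lying flat.
- square: Bystander: engineer's square, 100 mm stock and 150 mm blade, lying flat.
- spare_vee: Bystander: spare vee block, 60 x 60 x 50 mm. Origin under its middle.
Not all that is in view belongs to the job. What is meant by the bar is not brown or yellow, and is the larger of those in its own colour.

How it is judged:
By the outcome, as a careful person would: the job done as asked, in the order asked, and still so for the second after the job is handed in, with the robot touching nothing.
It also fails if it takes over 59 s, if anything falls off the work surface, if the arm or the gripper's body presses on something with over 40 N, if the wrist force passes 120 N, or if a joint passes its speed limit or range.

## Robot

A 6-joint arm with a two-finger parallel gripper is mounted at the origin on the work surface. World frame = base frame: x ahead of the robot, y to its left, z up, the work surface at z = 0. Lengths are in m, angles in rad, forces in N, time in s.
With the tool pointing down it reaches from about 0.3 to 0.775 m from the base axis. Payload 14.6 kg.
Tool frame: the origin (TCP) lies at the very end of the fingers, on their centre line; the grasp point (between the pads) lies 19 mm behind it; z points along the fingers, y is the line along which they close (so a half turn about z gives the same grasp; the last joint's range is limited). The gripper opens to 94 mm and grips with 3 to 60 N. Pads are 16 mm wide; open, the fingers measure 119 mm over their backs; the gripper's body (75 mm by 177 mm) begins 78 mm behind the grasp point.
Start: joints at [-1.17, 0.3, 1.521, -0, 1.321, -0.067], TCP at [0.248, -0.491, 0.205] pointing down, gripper open.
Joint ranges: [-3.03, 3.03], [-0.79, 2.21], [0.23, 2.52], [-1.04, 4.18], [0, 3.07], [-2.55, 2.55]. Speed limits (rad/s): [2.22, 2.22, 2.57, 3.14, 3.14, 3.14].

## Interface

Orientations are given as [roll, pitch, yaw] about the fixed x, y, z axes, in that order (R = Rz(yaw) Ry(pitch) Rx(roll)).
In Python, from station import ctrl gives the robot as it stands.
- The arm moves only by the tool carry_out, never from a script. Its argument "motion" is text: rows parted by semicolons, each of 7 numbers parted by spaces: the shift along the world's x, y, z in m, then the turn, a rotation vector about the world's x, y, z in degrees, then the closure in counts, from 0 (fully open) to 255 (shut). In form: dx dy dz wx wy wz hand; .... A call has 1 to 20 rows; each row shifts and turns the commanded pose from where the row before left it; what a row does not reach is not made up. A row lasts 1/12 s, in which the tool goes at most 41.7 mm and 7.16 degrees, less where a joint would pass 70% of its speed; a pose out of reach is approached as far as the arm can. A call is refused whole if a number of a shift passes 0.0417 or a number of a turn 7.16, either way. A call with a gripper value outside its range is refused whole. The fingers move at their own pace and stop on an object; "grip_force" is the grip in N (left out, the last holds). Time passes only in rows, so rows that do not move let the fingers close. It gives the time, the measured TCP pose, the force, the opening and the grip force at its end, in the units of the state.
- ctrl.get_obs(): the state, without advancing time (a new reading comes with each control period).
- ctrl.camera(name): name is "side" or "top" or "wrist"; returns a dict with "pixels" (400x640x3 uint8, red, green, blue), "range_z" (400x640 float32, m along the optical axis (not along the pixel's ray), 0 where there is no reading), "K" (3x3 intrinsics, pixels), "position" and "attitude" of the camera in the world. Camera axes: x right, y up, looking along -z (the intrinsics and any distortion apply to the point x, -y, -z); pixel columns grow to the right and rows downward; lengths in m; the calibration is good to about 2 mm. A picture is of the moment at which its call begins.
- ctrl.hand_in(): hands the job in; it is judged then, once.
The state is a dict: "time_s": time; "qpos": joint angles; "joint_vel": joint speeds; "tau": joint torques, N m; "ee_pos": TCP position; "eef_rot": TCP orientation; "force": force on the tool from outside, world axes, zero at the start; "moment": the same for the moment, N m; "grip_width": finger opening in m; "grip_force": force on a finger pad.
Only numpy, scipy, OpenCV 4.12 (cv2) and the standard library are available. Lean on these libraries where they do the work, as an engineer would, in place of code of your own. Each camera call takes 0.05 s, during which the arm holds its last target. There are 200 camera calls.

## Working session

There is one attempt and no reset: what is moved stays moved. The work goes in short steps, Python scripts to look and compute and a tool call to move; the robot and the scene stay as the last step left them, time stands still between calls to the robot, and variables do not carry over. Pictures are saved under pics/ and viewed, at most 10 in all, crops included, and the job is handed in when it is done.

Besides the shell and the picture viewer there is one more tool, called as name(argument=value, ...), one argument or row to a line, values as JSON. carry_out: Moves the arm, as the interface text tells. Its arguments: {"type":"object","properties":{"motion":{"type":"string"},"grip_force":{"type":"number"}},"required":["motion"]}

```bash
mkdir -p pics; cat > h.py <<'E'
import numpy as np, cv2
from station import ctrl
from scipy.spatial.transform import Rotation as R
def cam(n):
    c=ctrl.camera(n); c['n']=n; return c
def rot(c):
    a=np.array(c['attitude'],float)
    return a if a.shape==(3,3) else (R.from_euler('xyz',a).as_matrix() if a.size==3 else R.from_quat(a).as_matrix())
def cloud(c):
    z=c['range_z']; K=c['K']; v,u=np.indices(z.shape)
    p=np.stack([(u-K[0,2])/K[0,0]*z,-(v-K[1,2])/K[1,1]*z,-z],-1)
    return p@rot(c).T+np.array(c['position'])
E
python3 - <<'E'
from h import *
print(ctrl.get_obs())
for n in('top','side'):
    c=cam(n); np.savez(''+n+'0.npz',**{k:v for k,v in c.items()})
    print({k:(v if k not in('pixels','range_z') else (v.shape,(v==0).mean())) for k,v in c.items()})
    cv2.imwrite(f'pics/{n}0.png',c['pixels'][...,::-1])
E
```

```text
{'time_s': 0.0, 'qpos': array([-1.16960431e+00,  3.00452622e-01,  1.52157319e+00, -2.63128197e-05,
        1.32071007e+00, -6.66249308e-02]), 'joint_vel': array([-4.25578327e-04, -1.22017553e-03,  6.57440590e-04, -7.90433680e-05,
       -1.31613454e-04, -5.72752605e-04]), 'tau': array([-1.50591990e-03, -5.31821108e+01, -3.52735233e+01,  7.07901525e-02,
        2.45206797e-02, -3.68955239e-05]), 'ee_pos': array([ 0.24789252, -0.49067338,  0.20489981]), 'eef_rot': array([-3.14045027e+00, -5.06804142e-05,  4.67823450e-01]), 'force': array([ 0.76355978,  0.42975883, -0.3281998 ]), 'moment': array([-0.0198165 ,  0.01296757,  0.03121295]), 'grip_force': 0.0, 'grip_width': 0.09367313776929727}
{'pixels': ((400, 640, 3), np.float64(0.0)), 'range_z': ((400, 640), np.float64(0.00403515625)), 'K': array([[381.89194345,   0.        , 315.58932982],
       [  0.        , 381.89194345, 203.55011348],
       [  0.        ,   0.        ,   1.        ]]), 'position': array([ 0.37804555, -0.08066768,  1.23413685]), 'attitude': array([ 0.10969704,  0.01066772, -1.56731584]), 'n': 'top'}
{'pixels': ((400, 640, 3), np.float64(0.0)), 'range_z': ((400, 640), np.float64(0.00388671875)), 'K': array([[469.1966505 ,   0.        , 322.06999585],
       [  0.        , 469.1966505 , 198.62329138],
       [  0.        ,   0.        ,   1.        ]]), 'position': array([ 0.80614691, -1.18441894,  1.1961314 ]), 'attitude': array([ 0.83269242, -0.01989132,  0.27003397]), 'n': 'side'}
```

View pics/top0.png

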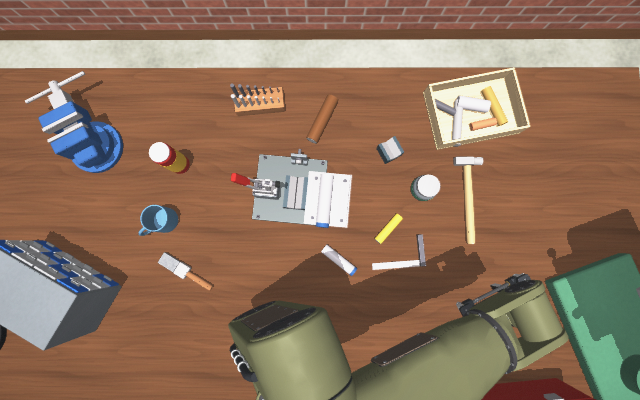

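View pics/side0.png

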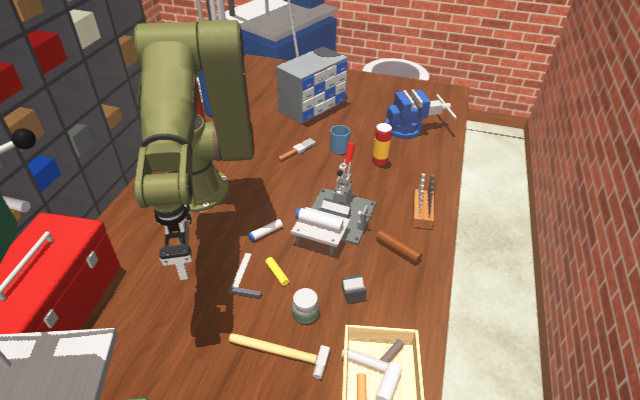

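The top view shows the fixture at about px (253–352, 155–227), stop at (300,157), and clamp handle at (240,180). The bar is on the table at (323,200) with its blue end down, towards the robot. The side view agrees, and the smaller bar at (338,260) is a decoy. So the fixture's axes lie close to the world's.

```bash
python3 - <<'E'
from h import *
for n,box in(('top',(225,140,365,240)),('side',(275,130,385,255))):
    c=dict(np.load(n+'0.npz')); P=cloud(c); im=c['pixels'].astype(int)
    m=np.zeros(P.shape[:2],bool); m[box[1]:box[3],box[0]:box[2]]=1
    z=P[...,2]
    print(n,np.histogram(z[m],bins=np.arange(-.01,.2,.01)))
    g=m&(im.min(-1)>150)&(abs(z-.057)<.008)
    r=cv2.minAreaRect(P[g][:,:2].astype(np.float32)*1000); print('table',r,np.median(z[g]))
    # long edges of base plate
    g=m&(z>.006)&(z<.02)
    print('base',cv2.minAreaRect(P[g][:,:2].astype(np.float32)*1000))
    red=m&(im[...,0]>130)&(im[...,1]<70)&(im[...,2]<70)&(z>.1)
    print('red',P[red].mean(0),P[red].min(0),P[red].max(0))
    w=m&(z>.08)&(z<.105)&(P[...,1]<np.median(P[g][:,1]))
    q=P[w][:,:2].astype(np.float32)*1000
    print('bar',cv2.minAreaRect(q),z[w].max(),len(q))
    v=(im[...,2]>im[...,0]+50)&m; print('blue',P[v].mean(0), v.sum())
big=[cv2.resize(np.load(n+'0.npz')['pixels'][y:y+90,x:x+115],None,fx=4,fy=4,interpolation=cv2.INTER_CUBIC) for n,x,y in(('top',240,145),('side',280,140))]
cv2.imwrite('pics/c.png',np.vstack(big)[:600][...,::-1]) if 0 else cv2.imwrite('pics/c.png',cv2.resize(np.hstack(big),(800,313))[...,::-1])
E
```

```text
top (array([4063, 4126, 1830,   42,  125,  253, 1820,  266,  152,  259,  514,
         41,   27,   75,   18,   13,   12,   15,   26,   77]), array([-0.01,  0.  ,  0.01,  0.02,  0.03,  0.04,  0.05,  0.06,  0.07,
        0.08,  0.09,  0.1 ,  0.11,  0.12,  0.13,  0.14,  0.15,  0.16,
        0.17,  0.18,  0.19]))
table ((526.71337890625, -69.26368713378906), (204.28163146972656, 165.50889587402344), 84.5756607055664) 0.05661217378767114
base ((559.1417236328125, 3.8954315185546875), (324.6732177734375, 447.4435119628906), 1.822699785232544)
red [0.55586328 0.13466631 0.21559305] [ 0.37804555 -0.08066768  0.16764335] [0.57005488 0.15668773 1.23413685]
bar ((558.66552734375, -78.61661529541016), (251.73585510253906, 100.08478546142578), 19.8483829498291) 0.10272080096945202 739
blue [ 0.44044234 -0.08760247  0.09282422] 54
side (array([3946, 5020, 1067,  236,  214,  275, 1034,  416,  273,  310,  352,
         49,   80,   64,   39,   29,   33,   33,   32,   59]), array([-0.01,  0.  ,  0.01,  0.02,  0.03,  0.04,  0.05,  0.06,  0.07,
        0.08,  0.09,  0.1 ,  0.11,  0.12,  0.13,  0.14,  0.15,  0.16,
        0.17,  0.18,  0.19]))
table ((529.2212524414062, -71.6734848022461), (198.7937774658203, 166.1914825439453), 84.06099700927734) 0.05726999711688319
base ((492.94390869140625, 184.5540008544922), (446.61279296875, 734.018798828125), 19.710386276245117)
red [0.5953959  0.20549498 0.19364396] [ 0.54875807 -1.18441894  0.12094982] [0.80614691 0.38322941 1.1961314 ]
bar ((557.7079467773438, -45.37933349609375), (234.03826904296875, 165.1872100830078), 56.978145599365234) 0.10443022331117868 544
blue [0.46054024 0.26257351 0.07804615] 91
```

View pics/c.png

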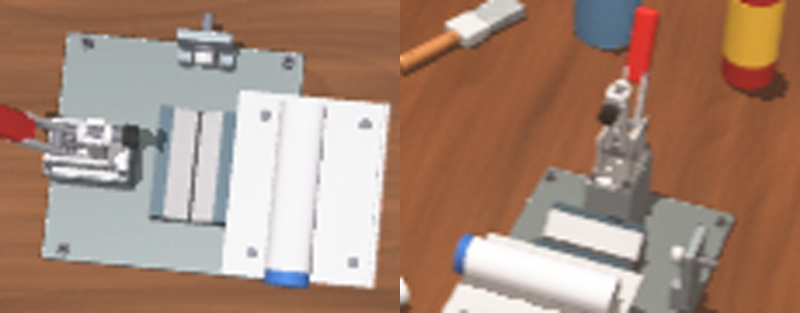

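Close-up: the vee, bar and stop are all visible. The fixture is yawed about −5.5°, and the bar axis is nearly parallel to it. Next I'll fix the fixture origin and the bar ridge.

```bash
cat >> h.py <<'E'
def fit(c,O,yaw):
    """points in fixture frame"""
    P=cloud(c).reshape(-1,3); r=R.from_euler('z',-yaw).as_matrix()
    return (P-np.array([O[0],O[1],0]))@r.T
E
python3 - <<'E'
from h import *
for n in('top','side'):
    c=dict(np.load(n+'0.npz')); im=c['pixels'].reshape(-1,3).astype(int)
    yaw=np.radians(-5.5); O=np.array([.54,.03]) # guess
    yaws=[]
    for k in range(5):
        F=fit(c,O,yaw); x,y,z=F.T
        t=(abs(z-.057)<.006)&(x>-.13)&(x<.12)&(y>-.2)&(y<-.04)&(im.min(-1)>120)
        # front edge & far edge lines: max/min x per y bin
        e=[];f=[]
        for b in np.arange(-.155,-.05,.005):
            s=t&(y>b)&(y<b+.005)
            if s.sum()>10: e.append((b+.0025,x[s].max(),x[s].min()))
        e=np.array(e); s1=np.polyfit(e[:,0],e[:,1],1); s2=np.polyfit(e[:,0],e[:,2],1)
        mid=(np.median(e[:,1])+np.median(e[:,2]))/2
        g=(z<.05)&(z>.03)&(abs(x-0.0)<.045)&(abs(y)<.03)   # vee flanks
        dx=mid+.0125; dy=np.median(y[g]) if g.sum()>10 else 0
        O=O+R.from_euler('z',yaw).as_matrix()[:2,:2]@[dx,dy]; yaw-=(s1[0]+s2[0])/2
    print(n,'O',O,'yaw',np.degrees(yaw),s1[0],s2[0],'len',np.median(e[:,1]-e[:,2]),g.sum())
    F=fit(c,O,yaw); x,y,z=F.T
    b=(z>.085)&(z<.105)&(x>-.14)&(x<.1)&(y>-.17)&(y<-.04)
    # ridge: per x bin, midpoint of points
    q=F[b]; p=np.polyfit(q[:,0],q[:,1],1); print('bar y at x0',p, 'xrange',q[:,0].min(),q[:,0].max(), 'zmax',np.percentile(q[:,2],95))
    t=(abs(z-.057)<.006)&(y<-.04)&(y>-.2)&(abs(x)<.09)&(im.min(-1)>120);print('outer y',y[t].min())
    s=(z>.03)&(z<.085)&(x>.06)&(x<.14)&(abs(y)<.04); print('stop',np.percentile(F[s],[5,50,95],axis=0).round(4).tolist())
    r=(im[:,0]>120)&(im[:,1]<70)&(im[:,2]<70)&(abs(x)<.04)&(y>.05)&(y<.2); print('red',F[r].mean(0),F[r].min(0),F[r].max(0))
    h=(z>.085)&(z<.2)&(abs(x)<.04)&(y>.02)&(y<.2); print('clamp x',F[h].mean(0))
E
```

```text
top O [ 0.54334835 -0.00232223] yaw -6.666712822749437 0.013026945113282902 0.07231838485603148 len 0.16295674680897404 255
bar y at x0 [ 0.01879964 -0.09402438] xrange -0.09824200538184873 0.06311078285326198 zmax 0.09913985968747763
outer y -0.17164275538651078
stop [[0.0921, -0.023, 0.0387], [0.1063, 0.0008, 0.0672], [0.1286, 0.0236, 0.0842]]
red [-0.00261798  0.13913266  0.20784601] [-0.01373046  0.12206078  0.16764335] [0.0112892  0.16072492 0.23684781]
clamp x [-0.00360272  0.09205957  0.15481008]
side O [0.55216531 0.00595282] yaw -6.859196026498874 0.014162269687888654 -0.014538573627363166 len 0.16186677832593838 151
bar y at x0 [ 0.02910656 -0.10807356] xrange -0.10361532468429073 0.057896051848549505 zmax 0.09958403741362488
outer y -0.18398188578147878
stop [[0.0908, -0.0328, 0.0343], [0.108, -0.0169, 0.0644], [0.124, 0.008, 0.0837]]
red [-0.00617858  0.12974845  0.20455687] [-0.01975673  0.11151805  0.16400343] [0.00580175 0.15087312 0.23846024]
clamp x [-0.00231597  0.08062799  0.14811133]
```

carry_out(
  motion="0.019 0.0245 -0.002 0 0 4.1 0;0.019 0.0245 -0.002 0 0 4.1 0;0.019 0.0245 -0.002 0 0 4.1 0;0.019 0.0245 -0.002 0 0 4.1 0;0.019 0.0245 -0.002 0 0 4.1 0;0.019 0.0245 -0.002 0 0 4.1 0;0.019 0.0245 -0.002 0 0 4.1 0;0.019 0.0245 -0.002 0 0 4.1 0;0.019 0.0245 -0.002 0 0 4.1 0;0.019 0.0245 -0.002 0 0 4.1 0;0.019 0.0245 -0.002 0 0 4.1 0;0.019 0.0245 -0.002 0 0 4.1 0;0.019 0.0245 -0.002 0 0 4.1 0;0.017 0.0245 -0.002 0 0 4.1 0;0 0 0 0 0 0 0;0 0 0 0 0 0 0",
)

```text
time_s: 1.43
ee_pos: [0.5123, -0.1468, 0.1769]
eef_rot: [-3.141, -0.0, 1.472]
force: [0.1, -0.7, -0.3]
grip_width: 0.0937
grip_force: 0.0
```

```bash
python3 - <<'E'
from h import *
o=ctrl.get_obs(); print(o['ee_pos'],o['eef_rot'],o['qpos'],o['force'])
c=cam('wrist'); np.savez('w1.npz',**c); cv2.imwrite('pics/w1.png',c['pixels'][...,::-1])
F=fit(c,(.544,-.003),np.radians(-6)); x,y,z=F.T
b=(z>.085)&(z<.105)&(x>-.14)&(x<.1)&(y>-.17)&(y<-.04); q=F[b]
print(len(q))
if len(q)>50: print('ridge',np.polyfit(q[:,0],q[:,1],1),q[:,0].min(),q[:,0].max(),np.percentile(z[b],95))
for k in (-.03,0,.03):
  s=(abs(x-k)<.008)&(abs(y)<.03)&(z<.05)&(z>.03); 
  if s.sum()>20:
    j=F[s]; print('vee bottom',k,j[j[:,2].argsort()[:20]].mean(0))
s=(z>.04)&(z<.056)&(abs(x)<.045)&(abs(y)<.03); print('flank',s.sum(),F[s].mean(0),F[s].min(0),F[s].max(0))
E
```

```text
[ 0.51225318 -0.14684572  0.17691455] [-3.14061025e+00 -1.61891842e-04  1.47163932e+00] [-3.47873143e-01  2.87644211e-01  1.60516797e+00 -8.94901160e-05
  1.24977250e+00 -2.48687939e-01] [ 0.14532224 -0.67159966 -0.29319994]
7541
ridge [ 0.00554773 -0.09336957] -0.09949708942130697 0.0607148590414222 0.09708405273580399
vee bottom -0.03 [-0.02934058 -0.00164821  0.03575755]
vee bottom 0 [ 0.00069897 -0.0011481   0.03591338]
vee bottom 0.03 [ 0.03072705 -0.00015901  0.03589283]
flank 4088 [-9.31625404e-05  2.51914025e-03  4.88136046e-02] [-0.04499901 -0.02965374  0.04000274] [0.04497503 0.02988971 0.05599868]
```

View pics/w1.png

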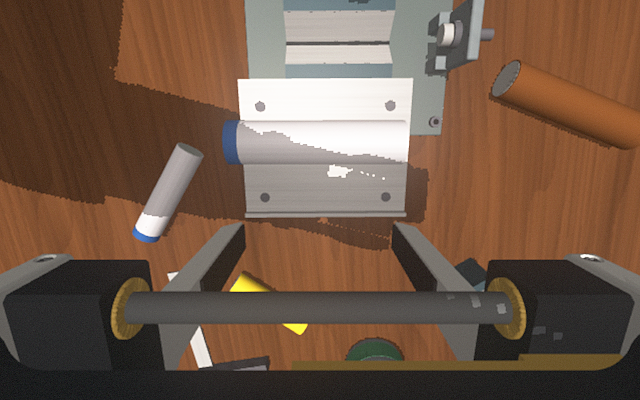

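The wrist view shows the bar lying across (225–408, 120–163), parallel to the vee (groove at y≈45), with the stop at top right. The fingers are clear behind the lip. Now I'll lower and push with both fingers.

carry_out(
  motion="0 0.005 -0.02 0 0 0 0;0 0 -0.03 0 0 0 0;0 0 -0.03 0 0 0 0;0 0 -0.02 0 0 0 0;0 0 -0.01 0 0 0 0;0 0 0 0 0 0 0;0.0005 0.005 0 0 0 0 0;0.0005 0.005 0 0 0 0 0;0.0004 0.004 0 0 0 0 0;0.0004 0.004 0 0 0 0 0;0.0004 0.004 0 0 0 0 0;0.0004 0.004 0 0 0 0 0;0.0004 0.004 0 0 0 0 0;0.0004 0.004 0 0 0 0 0;0.0004 0.004 0 0 0 0 0;0.0004 0.004 0 0 0 0 0",
)

```text
time_s: 2.82
ee_pos: [0.5162, -0.1005, 0.0674]
eef_rot: [-3.141, 0.0, 1.47]
force: [0.3, -0.7, 1.9]
grip_width: 0.0937
grip_force: 0.4
```

```bash
cat >> h.py <<'E'
def bar(n='top'):
    c=cam(n); F=fit(c,(.544,-.004),np.radians(-5.5)); x,y,z=F.T; im=c['pixels'].reshape(-1,3).astype(int)
    b=(im[:,2]>im[:,0]+50)&(z>.04)&(z<.105)&(abs(x+.085)<.05)&(y>-.17)&(y<.05); q=F[b]
    print(n,'blue',len(q),q.mean(0).round(4),np.percentile(q,[2,98],axis=0).round(4).tolist())
    o=ctrl.get_obs(); print(o['time_s'],o['ee_pos'],'F',R.from_euler('z',5.5,degrees=True).apply(o['ee_pos']-[.544,-.004,0]),o['force'])
    return c,F
E
python3 - <<'E'
from h import *
for n in('top','side'):
    c,F=bar(n)
E
```

```text
h.py:20: RuntimeWarning: Mean of empty slice.
  print(n,'blue',len(q),q.mean(0).round(4),np.percentile(q,[2,98],axis=0).round(4).tolist())
  ret = um.true_divide(
Traceback (most recent call last):
  File "h.py", line 20, in bar
    print(n,'blue',len(q),q.mean(0).round(4),np.percentile(q,[2,98],axis=0).round(4).tolist())
                                             ~~~~~~~~~~~~~^^^^^^^^^^^^^^^^^
IndexError: index -1 is out of bounds for axis 0 with size 0
```

```bash
python3 - <<'E'
from h import *
a=cam('wrist')
b=cam('side')
cv2.imwrite('pics/w2.png',np.hstack([cv2.resize(a['pixels'],(480,300)),cv2.resize(b['pixels'][110:270,240:410],(319,300))])[...,::-1])
o=ctrl.get_obs(); print(o['ee_pos'],'F',R.from_euler('z',5.5,degrees=True).apply(o['ee_pos']-[.544,-.004,0]),o['force'])
for c in(a,b):
    F=fit(c,(.544,-.004),np.radians(-5.5));x,y,z=F.T
    q=F[(z>.088)&(z<.101)&(x>-.15)&(x<.1)&(y>-.15)&(y<.03)]; print(len(q),q.mean(0),np.percentile(q,[1,99],axis=0).round(3).tolist())
E
```

```text
[ 0.51618243 -0.10055061  0.06735014] F [-0.01843554 -0.09877231  0.06735014] [-0.51392703 -0.52877499 -0.0781422 ]
18388 [-0.02018106 -0.06679961  0.09418457] [[-0.098, -0.099, 0.088], [0.058, -0.051, 0.098]]
264 [-0.012573   -0.07345631  0.09420495] [[-0.096, -0.108, 0.088], [0.062, -0.051, 0.1]]
```

View pics/w2.png

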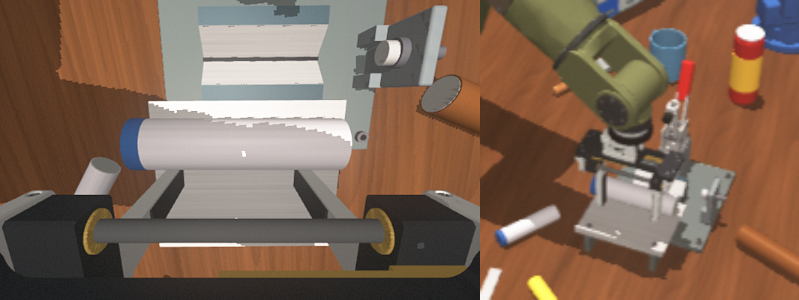

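The bar (left image, x 120–352, y 118–170) is square on the vee, ahead of the fingers, with its axis at F y≈−66. I'll keep pushing.

carry_out(
  motion="0.0004 0.004 0 0 0 0 0;0.0004 0.004 0 0 0 0 0;0.0004 0.004 0 0 0 0 0;0.0004 0.004 0 0 0 0 0;0.0004 0.004 0 0 0 0 0;0.0004 0.004 0 0 0 0 0;0.0004 0.004 0 0 0 0 0;0.0004 0.004 0 0 0 0 0;0.0004 0.004 0 0 0 0 0;0.0003 0.003 0 0 0 0 0;0.0003 0.003 0 0 0 0 0;0.0003 0.003 0 0 0 0 0;0.0003 0.003 0 0 0 0 0;0 0 0 0 0 0 0;0 0 0 0 0 0 0;0 0 0 0 0 0 0;0 0 0 0 0 0 0",
)

```text
time_s: 4.38
ee_pos: [0.521, -0.053, 0.0674]
eef_rot: [-3.142, -0.0, 1.469]
force: [-0.0, -0.5, -0.2]
grip_width: 0.0941
grip_force: 0.0
```

```bash
cat > w.py <<'E'
from h import *
o=ctrl.get_obs(); print(o['time_s'],o['ee_pos'],o['eef_rot'],'F',R.from_euler('z',5.5,degrees=True).apply(o['ee_pos']-[.544,-.004,0]),o['force'])
a=cam('wrist'); im=a['pixels'].reshape(-1,3).astype(int)
F=fit(a,(.544,-.004),np.radians(-5.5));x,y,z=F.T
for lo,hi in((.088,.101),(.076,.088)):
    q=F[(z>lo)&(z<hi)&(x>-.15)&(x<.08)&(y>-.15)&(y<.03)]
    if len(q): print(lo,len(q),q.mean(0),np.percentile(q,[1,99],axis=0).round(3).tolist())
b=(im[:,2]>im[:,0]+50)&(z>.04)&(z<.105)&(abs(x+.085)<.05)&(y>-.1)&(y<.05); q=F[b]
if len(q): print('blue',len(q),q.mean(0).round(4),np.percentile(q,[1,99],axis=0).round(4).tolist())
E
python3 w.py
```

```text
4.3833 [ 0.52098151 -0.0529812   0.06743898] [-3.14154723e+00 -5.41731552e-05  1.46947916e+00] F [-0.01821788 -0.05096193  0.06743898] [-0.00264112 -0.52400238 -0.2048449 ]
0.088 807 [-0.0173385  -0.04661941  0.09480972] [[-0.076, -0.059, 0.088], [0.04, -0.041, 0.101]]
0.076 15814 [-0.01912609 -0.00112757  0.08089711] [[-0.097, -0.051, 0.076], [0.059, 0.015, 0.085]]
blue 1089 [-0.0935  0.0053  0.0799] [[-0.0991, -0.0108, 0.0673], [-0.0876, 0.0193, 0.0841]]
```

The bar is in the vee: top at z≈84, axis y≈0, middle at x≈−19, so it is about 29 mm short of home. Next I'll go behind the blue end.

carry_out(
  motion="0 -0.003 0.03 0 0 0 0;0 0 0.04 0 0 0 0;0 0 0.04 0 0 0 0;0 0 0.04 0 0 0 0;-0.0077 0.0046 0 0 0 -6.9 255;-0.0077 0.0046 0 0 0 -6.9 255;-0.0077 0.0046 0 0 0 -6.9 255;-0.0077 0.0046 0 0 0 -6.9 255;-0.0077 0.0046 0 0 0 -6.9 255;-0.0077 0.0046 0 0 0 -6.9 255;-0.0077 0.0046 0 0 0 -6.9 255;-0.0077 0.0046 0 0 0 -6.9 255;-0.0077 0.0046 0 0 0 -6.9 255;-0.0077 0.0046 0 0 0 -6.9 255;-0.0077 0.0046 0 0 0 -6.9 255;-0.0077 0.0046 0 0 0 -6.9 255;-0.0077 0.0046 0 0 0 -6.9 255;0 0 0 0 0 0 255;0 0 0 0 0 0 255",
)

```text
time_s: 6.02
ee_pos: [0.421, 0.0039, 0.2177]
eef_rot: [3.142, -0.001, -0.092]
force: [0.6, -0.3, -0.5]
grip_width: 0.0008
grip_force: 0.0
```

```bash
python3 w.py; python3 - <<'E'
from h import *
c=cam('wrist'); cv2.imwrite('pics/w3.png',c['pixels'][...,::-1]); np.savez('w3.npz',**c)
F=fit(c,(.544,-.004),np.radians(-5.5)); x,y,z=F.T
# vee axis from bar ridge
s=(z>.078)&(z<.088)&(x>-.095)&(x<.05)&(abs(y)<.02); print('bar',s.sum(),np.polyfit(x[s],y[s],1))
s=(z>.055)&(z<.072)&(x>.075)&(x<.104)&(abs(y)<.012); print('screw',s.sum(),np.percentile(F[s],[2,50],axis=0) if s.sum() else'')
im=c['pixels'].reshape(-1,3).astype(int);r=(im[:,0]>120)&(im[:,1]<70)&(im[:,2]<70)&(abs(x)<.05)&(y>.05)&(y<.25); print('red',r.sum(),F[r].mean(0) if r.sum() else'')
E
```

```text
6.0167 [0.42099861 0.00385852 0.21765547] [ 3.14158453e+00 -5.53094847e-04 -9.17702580e-02] F [-0.12318832 -0.00396682  0.21765547] [ 0.56173197 -0.32984868 -0.47443543]
0.076 4984 [-0.01563663 -0.00031164  0.08083675] [[-0.098, -0.015, 0.076], [0.057, 0.015, 0.084]]
blue 246 [-0.0933 -0.0005  0.0816] [[-0.0988, -0.0142, 0.0758], [-0.0882, 0.0138, 0.0842]]
bar 3939 [ 0.00250803 -0.00030671]
screw 0 
red 4987 [-0.00053777  0.13829153  0.20780652]
```

View pics/w3.png

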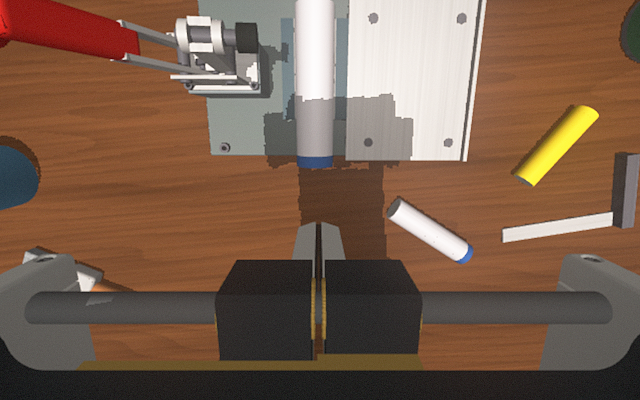

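The bar lies straight in the vee (blue end at px (315,160)) and the closed fingers are behind it at (318,225). I'll descend, then push along the vee.

carry_out(
  motion="0 0.004 -0.038 0 0 0 255;0 0 -0.04 0 0 0 255;0 0 -0.04 0 0 0 255;0 0 -0.03 0 0 0 255;0 0 -0.01 0 0 0 255;0 0 0 0 0 0 255;0.004 -0.0004 0 0 0 0 255;0.004 -0.0004 0 0 0 0 255;0.004 -0.0004 0 0 0 0 255;0.004 -0.0004 0 0 0 0 255;0.004 -0.0004 0 0 0 0 255;0.004 -0.0004 0 0 0 0 255;0.004 -0.0004 0 0 0 0 255;0.003 -0.0003 0 0 0 0 255;0.003 -0.0003 0 0 0 0 255;0 0 0 0 0 0 255;0 0 0 0 0 0 255",
)

```text
time_s: 7.53
ee_pos: [0.4554, 0.0045, 0.0598]
eef_rot: [-3.142, -0.001, -0.096]
force: [-0.0, -0.4, -0.0]
grip_width: 0.0004
grip_force: 0.0
```

```bash
python3 w.py
```

```text
7.5333 [0.45539698 0.00446003 0.05978092] [-3.14156402e+00 -1.00156455e-03 -9.57397633e-02] F [-8.90059684e-02 -7.11432043e-05  5.97809184e-02] [-0.00626468 -0.43208848 -0.04294409]
0.088 469 [-0.07998939 -0.0003463   0.09482468] [[-0.082, -0.013, 0.088], [-0.079, 0.012, 0.101]]
0.076 13535 [-0.01698327 -0.00012853  0.08090598] [[-0.08, -0.015, 0.076], [0.036, 0.015, 0.084]]
blue 1030 [-0.0733 -0.0002  0.081 ] [[-0.0789, -0.0158, 0.0753], [-0.0677, 0.0153, 0.084]]
```

carry_out(
  motion="0.002 -0.0002 0 0 0 0 255;0.002 -0.0002 0 0 0 0 255;0.002 -0.0002 0 0 0 0 255;0.001 -0.0001 0 0 0 0 255;0.001 -0.0001 0 0 0 0 255;0 0 0 0 0 0 255",
)

```text
time_s: 8.08
ee_pos: [0.4628, 0.0037, 0.0596]
eef_rot: [-3.142, 0.001, -0.096]
force: [-3.5, 1.5, 3.5]
grip_width: 0.0006
grip_force: 2.1
```

carry_out(
  motion="0.001 -0.0001 0 0 0 0 255;0 0 0 0 0 0 255",
)

```text
time_s: 8.25
ee_pos: [0.4637, 0.0037, 0.0595]
eef_rot: [-3.142, 0.001, -0.096]
force: [-4.7, 1.1, 4.3]
grip_width: 0.0005
grip_force: 2.3
```

carry_out(
  motion="0.001 -0.0001 0 0 0 0 255;0 0 0 0 0 0 255",
)

```text
time_s: 8.42
ee_pos: [0.4647, 0.0036, 0.0595]
eef_rot: [-3.142, 0.001, -0.096]
force: [-4.0, 1.2, 3.1]
grip_width: 0.0002
grip_force: 2.3
```

carry_out(
  motion="0.001 -0.0001 0 0 0 0 255;0 0 0 0 0 0 255",
)

```text
time_s: 8.58
ee_pos: [0.4657, 0.0035, 0.0595]
eef_rot: [-3.141, 0.001, -0.096]
force: [-4.9, 1.2, 4.1]
grip_width: 0.0009
grip_force: 2.3
```

carry_out(
  motion="0.001 -0.0001 0 0 0 0 255;0 0 0 0 0 0 255",
)

```text
time_s: 8.75
ee_pos: [0.466, 0.0034, 0.0594]
eef_rot: [-3.142, 0.003, -0.096]
force: [-10.2, 2.2, 9.2]
grip_width: 0.0004
grip_force: 5.5
```

```bash
python3 w.py
```

```text
8.75 [0.46597463 0.00343814 0.05944508] [-3.14156934e+00  2.70157480e-03 -9.58249869e-02] F [-7.83790726e-02 -7.45025911e-05  5.94450822e-02] [-10.19014395   2.18913746   9.20701932]
0.088 483 [-0.06923041 -0.00041032  0.09476527] [[-0.071, -0.013, 0.088], [-0.068, 0.012, 0.101]]
0.076 13556 [-0.00626266 -0.00011693  0.08088795] [[-0.069, -0.015, 0.076], [0.047, 0.015, 0.084]]
blue 1027 [-0.0629  0.      0.0808] [[-0.0685, -0.0157, 0.0745], [-0.0573, 0.0158, 0.0839]]
```

The push force jumped to 10 N, so the bar is on the stop (blue end at x≈−69 to −70). I'll back off and go over the clamp.

carry_out(
  motion="-0.006 0.0006 0 0 0 0 255;-0.012 0.0012 0 0 0 0 255;-0.012 0.0012 0 0 0 0 255;0 0 0.034 0 0 0 255;0 0 0.034 0 0 0 255;0 0 0.034 0 0 0 255;0 0 0.034 0 0 0 255;0 0 0.034 0 0 0 255;0 0 0.034 0 0 0 255;0 0 0 0 0 0 255",
)

```text
time_s: 9.63
ee_pos: [0.4387, 0.0061, 0.2696]
eef_rot: [-3.141, -0.01, -0.096]
force: [0.1, -0.3, 0.3]
grip_width: 0.0005
grip_force: 0.0
```

```bash
python3 w.py; python3 - <<'E'
from h import *
c=cam('wrist'); cv2.imwrite('pics/w4.png',c['pixels'][...,::-1])
F=fit(c,(.544,-.004),np.radians(-5.5)); x,y,z=F.T
for lo,hi in((.06,.08),(.08,.1)):
    s=(z>.05)&(z<.08)&(x>lo)&(x<hi)&(abs(y)<.02); print(lo,s.sum(),F[s].max(0) if s.sum() else '')
E
```

```text
9.6333 [0.43872458 0.00614788 0.26964582] [-3.14138539 -0.01015565 -0.09594199] F [-1.05763384e-01  1.09561399e-05  2.69645817e-01] [ 0.06346866 -0.33362127  0.27993912]
0.076 3457 [ 0.00884767 -0.0002116   0.08084614] [[-0.068, -0.015, 0.076], [0.079, 0.015, 0.084]]
blue 177 [-0.0629  0.0004  0.0817] [[-0.068, -0.0123, 0.0782], [-0.058, 0.0135, 0.0843]]
0.06 332 [0.07998769 0.01964531 0.07999365]
0.08 234 [0.09952259 0.01912385 0.07996547]
```

View pics/w4.png

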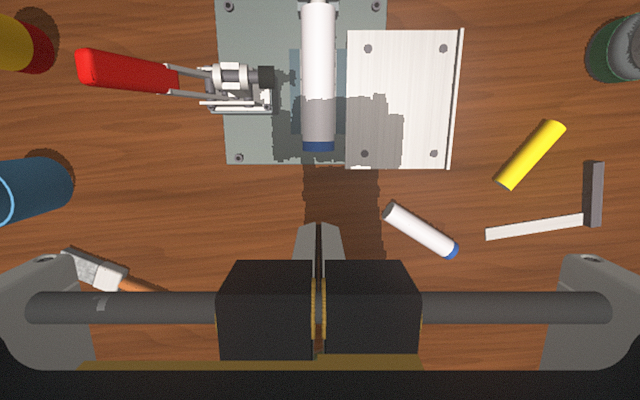

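The bar stayed seated, with its blue end at (318,147). The handle is at (125,70) and still open. I'll cross over the clamp and check the stop contact from there.

carry_out(
  motion="0.0143 0.0102 0 0 0 0 255;0.0143 0.0102 0 0 0 0 255;0.0143 0.0102 0 0 0 0 255;0.0143 0.0102 0 0 0 0 255;0.0143 0.0102 0 0 0 0 255;0.0143 0.0102 0 0 0 0 255;0.0143 0.0102 0 0 0 0 255;0.0143 0.0102 0 0 0 0 255;0 0 0 0 0 0 255;0 0 0 0 0 0 255",
)

```text
time_s: 10.57
ee_pos: [0.551, 0.088, 0.2614]
eef_rot: [3.141, 0.003, -0.095]
force: [-0.7, 0.6, -1.0]
grip_width: 0.0002
grip_force: 0.0
```

```bash
python3 w.py; python3 - <<'E'
from h import *
c=cam('wrist'); s=cam('side')
cv2.imwrite('pics/w5.png',np.hstack([cv2.resize(c['pixels'],(480,300)),cv2.resize(s['pixels'][110:250,280:400],(320,300))])[...,::-1])
F=fit(c,(.544,-.004),np.radians(-5.5)); x,y,z=F.T
for lo in np.arange(.07,.106,.003):
    q=(z>.045)&(z<.09)&(x>lo)&(x<lo+.003)&(abs(y)<.025); print(round(lo,3),q.sum(),F[q][:,1:].min(0).round(3) if q.sum() else '',F[q][:,1:].max(0).round(3) if q.sum() else '')
E
```

```text
10.5667 [0.55095548 0.0880203  0.26137801] [ 3.14094551e+00  2.93039430e-03 -9.53323903e-02] F [-0.0018963   0.09226331  0.26137801] [-0.68124741  0.60125054 -1.00882183]
0.076 2888 [0.00934096 0.00071211 0.08091144] [[-0.068, -0.015, 0.076], [0.078, 0.015, 0.084]]
blue 135 [-0.0631  0.0023  0.0817] [[-0.068, -0.0111, 0.0768], [-0.0581, 0.0145, 0.0845]]
0.07 99 [-0.017  0.064] [0.02  0.084]
0.073 96 [-0.019  0.063] [0.02  0.084]
0.076 74 [-0.018  0.064] [0.02  0.084]
0.079 101 [-0.018  0.061] [0.02  0.085]
0.082 95 [-0.017  0.062] [0.02  0.084]
0.085 75 [-0.017  0.061] [0.02  0.084]
0.088 93 [-0.019  0.058] [0.02  0.085]
0.091 30 [-0.007  0.064] [0.009 0.073]
0.094 45 [-0.007  0.064] [0.009 0.074]
0.097 49 [-0.009  0.062] [0.011 0.075]
0.1 45 [-0.008  0.061] [0.011 0.076]
0.103 156 [-0.022  0.047] [0.025 0.087]
```

View pics/w5.png

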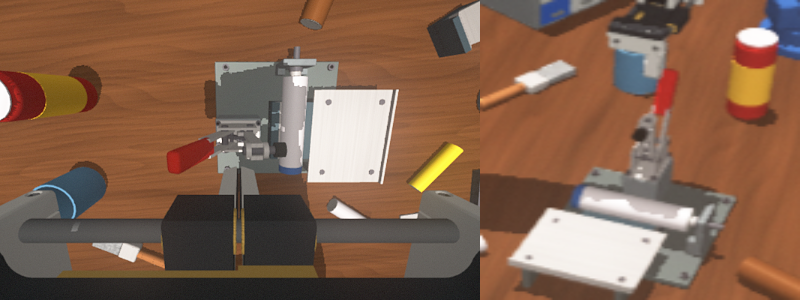

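The wrist view shows the bar end butting against the stop at (295,68); depth puts the end at F x≈90 and the screw from 91. The fingers are in front of the handle (190,153) and clear of the clamp. Now I'll push the handle along its arc.

carry_out(
  motion="0.001 0 -0.018 0 0 0 255;0.001 0 -0.018 0 0 0 255;0 0 -0.017 0 0 0 255;0.001 0.01 0 0 0 0 255;0.001 0.01 0 0 0 0 255;0.001 0.01 0 0 0 0 255;0 0.003 0 0 0 0 255;0.0004 0.0045 -0.0017 0 0 0 255;0.0004 0.0045 -0.0017 0 0 0 255;0.0004 0.0045 -0.0017 0 0 0 255;0.0004 0.0046 -0.0027 0 0 0 255;0.0004 0.0046 -0.0027 0 0 0 255;0.0004 0.0046 -0.0027 0 0 0 255;0.0004 0.0041 -0.0035 0 0 0 255;0.0004 0.0041 -0.0035 0 0 0 255;0.0004 0.0041 -0.0035 0 0 0 255;0 0 0 0 0 0 255",
)

```text
time_s: 12.13
ee_pos: [0.5595, 0.1612, 0.1856]
eef_rot: [3.141, 0.002, -0.095]
force: [-0.6, -0.6, 0.6]
grip_width: 0.0003
grip_force: 0.0
```

```bash
cat > r.py <<'E'
from h import *
o=ctrl.get_obs(); print(o['time_s'],'F',R.from_euler('z',5.5,degrees=True).apply(o['ee_pos']-[.544,-.004,0]),o['force'])
for n in('wrist','side'):
    c=cam(n); F=fit(c,(.544,-.004),np.radians(-5.5)); x,y,z=F.T; im=c['pixels'].reshape(-1,3).astype(int)
    r=(im[:,0]>110)&(im[:,1]<70)&(im[:,2]<70)&(abs(x)<.03)&(y>.1)&(y<.26)&(z>.09)&(z<.26); q=F[r]
    if len(q)>5: print(n,len(q),q.mean(0),np.percentile(q,[2,98],axis=0).round(3).tolist(),'angle',np.degrees(np.arctan2(q[:,2].mean()-.119,q[:,1].mean()-.112)))
E
python3 r.py
```

```text
12.1333 F [-0.00038479  0.165896    0.18558963] [-0.57607329 -0.63134239  0.59563684]
wrist 2458 [0.00531172 0.18045675 0.19151374] [[-0.007, 0.145, 0.161], [0.012, 0.203, 0.208]] angle 46.64846165296895
side 70 [0.00553638 0.16523811 0.17618005] [[-0.008, 0.144, 0.156], [0.015, 0.198, 0.205]] angle 47.04459508738641
```

carry_out(
  motion="0.0003 0.0034 -0.0041 0 0 0 255;0.0003 0.0034 -0.0041 0 0 0 255;0.0003 0.0034 -0.0041 0 0 0 255;0.0003 0.0027 -0.0046 0 0 0 255;0.0003 0.0027 -0.0046 0 0 0 255;0.0002 0.0027 -0.0046 0 0 0 255;0.0002 0.0018 -0.005 0 0 0 255;0.0002 0.0018 -0.005 0 0 0 255;0.0002 0.0018 -0.005 0 0 0 255;0.0001 0.001 -0.0042 0 0 0 255;0.0001 0.001 -0.0042 0 0 0 255;0 0 0 0 0 0 255",
)

```text
time_s: 13.23
ee_pos: [0.5622, 0.1863, 0.1363]
eef_rot: [3.141, 0.001, -0.096]
force: [0.6, -0.3, -1.1]
grip_width: 0.0003
grip_force: 0.0
```

```bash
python3 r.py
```

```text
13.2333 F [-1.68527926e-04  1.91153881e-01  1.36333110e-01] [ 0.57842706 -0.28241431 -1.09740999]
wrist 2855 [0.00408132 0.20185188 0.13520092] [[-0.009, 0.16, 0.127], [0.012, 0.233, 0.14]] angle 10.221006627064893
side 53 [0.00618877 0.18701392 0.13315094] [[-0.005, 0.161, 0.119], [0.015, 0.232, 0.141]] angle 10.682974434676117
```

carry_out(
  motion="0 0 -0.002 0 0 0 255;0 0 -0.002 0 0 0 255;0 0 -0.002 0 0 0 255;0 0 -0.002 0 0 0 255;0 0 0 0 0 0 255",
)

```text
time_s: 13.75
ee_pos: [0.5623, 0.1861, 0.1288]
eef_rot: [3.141, 0.0, -0.096]
force: [0.6, 0.0, -0.0]
grip_width: 0.0003
grip_force: 0.1
```

carry_out(
  motion="0 0 -0.0015 0 0 0 255;0 0 0 0 0 0 255;0 0 0 0 0 0 255",
)

```text
time_s: 14.0
ee_pos: [0.5622, 0.186, 0.1275]
eef_rot: [3.141, 0.001, -0.096]
force: [-0.5, 0.1, 0.3]
grip_width: 0.0005
grip_force: 0.0
```

carry_out(
  motion="0 0 -0.0015 0 0 0 255;0 0 0 0 0 0 255;0 0 0 0 0 0 255",
)

```text
time_s: 14.25
ee_pos: [0.5624, 0.186, 0.1271]
eef_rot: [3.141, -0.0, -0.096]
force: [-5.2, -0.9, 9.8]
grip_width: 0.0003
grip_force: 5.0
```

carry_out(
  motion="0 0 -0.001 0 0 0 255;0 0 0 0 0 0 255;0 0 0 0 0 0 255",
)

```text
time_s: 14.5
ee_pos: [0.5625, 0.186, 0.127]
eef_rot: [-3.142, -0.001, -0.096]
force: [-8.1, -2.7, 17.8]
grip_width: 0.0003
grip_force: 8.8
```

```bash
python3 r.py
```

```text
14.5 F [0.00020955 0.19093408 0.12699887] [-8.08007824 -2.66948907 17.81414984]
wrist 2814 [0.00405418 0.20214889 0.12515696] [[-0.009, 0.161, 0.117], [0.012, 0.234, 0.128]] angle 3.9071013977744826
side 48 [0.00649137 0.188001   0.12517564] [[-0.005, 0.158, 0.116], [0.016, 0.232, 0.131]] angle 4.645493734730579
```

The handle is at its hard limit: tip z is 0.127, which is level, and the force rises without motion. I'll lift off and check.

carry_out(
  motion="0 0 0.005 0 0 0 255;0 0 0.02 0 0 0 255;0 0 0.04 0 0 0 255;-0.02 0.01 0.03 0 0 0 255;-0.04 0 0.01 0 0 0 255;-0.04 0 0 0 0 0 255;-0.04 0 0 0 0 0 255;-0.03 0 0 0 0 0 255;0 0 0 0 0 0 255;0 0 0 0 0 0 255",
)

```text
time_s: 15.43
ee_pos: [0.3918, 0.1963, 0.2309]
eef_rot: [-3.141, -0.001, -0.095]
force: [-0.0, -0.6, 0.8]
grip_width: 0.0004
grip_force: 0.0
```

```bash
python3 w.py; python3 r.py; python3 - <<'E'
from h import *
c=cam('wrist'); s=cam('side'); t=cam('top')
cv2.imwrite('pics/w6.png',np.vstack([np.hstack([cv2.resize(c['pixels'],(480,300)),cv2.resize(s['pixels'][110:250,280:400],(320,300))]),np.hstack([cv2.resize(t['pixels'][130:250,220:380],(400,300)),cv2.resize(t['pixels'],(400,300))])])[...,::-1])
F=fit(c,(.544,-.004),np.radians(-5.5)); x,y,z=F.T
q=(abs(x)<.012)&(y>-.02)&(y<.06)&(z>.09); print('arm over vee',q.sum(),F[q].min(0),F[q].max(0))
E
```

```text
15.4333 [0.39183491 0.19630543 0.23088555] [-3.14106531e+00 -1.37257601e-03 -9.49721300e-02] F [-0.17066298  0.18479889  0.23088555] [-0.04775953 -0.63144188  0.76821302]
0.088 80 [-0.00510218  0.00242493  0.09325673] [[-0.009, -0.004, 0.088], [0.008, 0.007, 0.097]]
0.076 2196 [-0.03283109  0.00288944  0.08077315] [[-0.07, -0.014, 0.076], [0.014, 0.015, 0.085]]
blue 444 [-0.0636  0.0052  0.0793] [[-0.0696, -0.0138, 0.0685], [-0.0577, 0.0189, 0.0841]]
15.4833 F [-0.16981948  0.1848198   0.23065632] [-0.0842326   0.33669493 -0.42727687]
wrist 1554 [-0.00644464  0.19850936  0.12503948] [[-0.012, 0.161, 0.117], [0.0, 0.233, 0.128]] angle 3.9935096130156413
side 71 [0.00401754 0.1983159  0.12493228] [[-0.007, 0.16, 0.115], [0.015, 0.232, 0.132]] angle 3.931618862872429
arm over vee 1422 [-0.01015845 -0.00971582  0.09002819] [0.00787602 0.05998422 0.13364713]
```

View pics/w6.png

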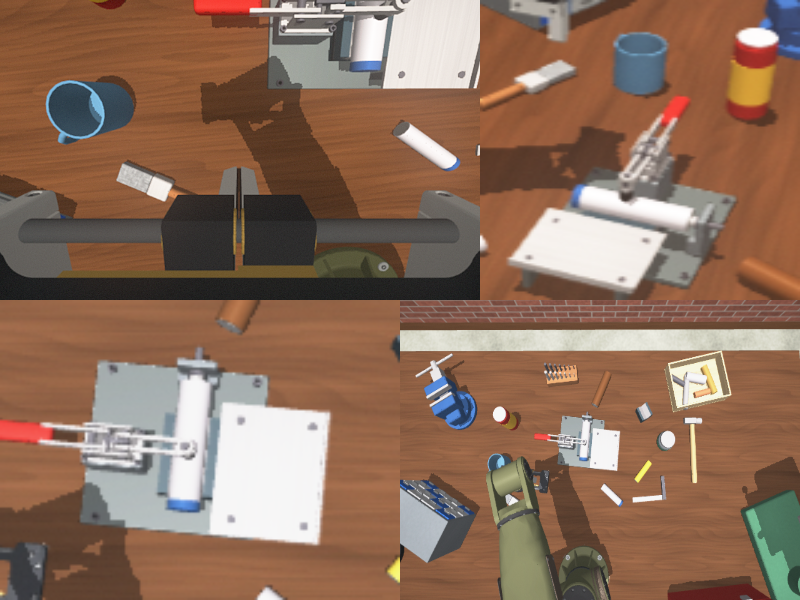

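The side and top views show the handle level and the clamp arm over the vee, with its foot on the bar. The bar is against the stop, bystanders are untouched and the arm is clear. I'm handing in.

```bash
python3 -c "
from station import ctrl
print(ctrl.hand_in())"
```

```text
the job is handed in; nothing more can be done
None
```

The bar was rolled into the vee, slid home against the end stop and the toggle clamp pushed to its locked limit, at about 15.5 s on the robot's clock; the job is handed in, but no verdict came back.

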